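# Change the worn sleeve on a sanding drum

### The arm

A 6-joint arm with a two-finger parallel gripper is mounted at the origin on a cart in front of the work surface, level with it; the furniture and walls round the work are solid. World frame = base frame: x ahead of the robot, y to its left, z up, the work surface at z = 0. Lengths are in m, angles in rad, forces in N, time in s.
With the tool pointing down it reaches from about 0.375 to 0.9 m from the base axis. Payload 3.1 kg.
Tool frame: the origin (TCP) lies at the very end of the fingers, on their centre line; the grasp point (between the pads) lies 19 mm behind it; z points along the fingers, y is the line along which they close (so a half turn about z gives the same grasp; the last joint's range is limited). The gripper opens to 87 mm and grips with 3 to 60 N. Pads are 19 mm wide; open, the fingers measure 117 mm over their backs; the gripper's body (75 mm by 190 mm) begins 51 mm behind the grasp point.
Start: joints at [1.004, 0.527, 1.433, -0, 1.181, -0.178], TCP at [0.236, 0.579, 0.223] pointing down, gripper open.
Joint ranges: [-3.08, 3.08], [-0.75, 2.2], [0.22, 2.44], [-1.43, 4.57], [0, 2.65], [-2.85, 2.85]. Speed limits (rad/s): [2.79, 2.79, 3.14, 3.14, 3.14, 3.14].

### API

Orientations are given as a unit quaternion [x, y, z, w].
In Python, from rig import status, viewer, robot gives the robot as it stands.
- The arm moves only by the tool arm_command, never from a script. Its arguments are lists of equal length, an entry for each row: "delta_rot": the turn, a rotation vector about the tool's x, y, z in degrees, a list of three; "delta_pos": the shift along the tool's x, y, z in m, a list of three; "gripper": the closure, from -1 (fully open) to 1 (shut). In form: {"delta_rot": [[rx, ry, rz], ...], "delta_pos": [[dx, dy, dz], ...], "gripper": [gripper, ...]}. A call has 1 to 12 rows; each row is the pose to reach, as a shift and turn from the pose commanded when the call began, along the tool's axes at that moment; what a row does not reach only later rows make up. A row lasts 1/12 s, in which the tool goes at most 41.7 mm and 7.16 degrees, less where a joint would pass 70% of its speed; a pose out of reach is approached as far as the arm can. A call with a gripper value outside its range is refused whole. The fingers move at their own pace and stop on an object; "grip_force" is the grip in N (left out, the last holds). Time passes only in rows, so rows that repeat a pose let the fingers close. It gives the time, the measured TCP pose, the force, the opening and the grip force at its end, in the units of the state.
- status.get_obs(): the state, without advancing time (a new reading comes with each control period).
- viewer.camera(name): name is "scene" or "top" or "wrist"; returns a dict with "pixels" (400x640x3 uint8, blue, green, red), "fx", "fy", "cx", "cy" (pixels), "pose" (4x4, takes a point from camera to world coordinates); the wrist camera has in their place "mount" (4x4, takes a point from camera to tool coordinates, whose origin is the TCP and whose axes are the flange's). Camera axes: x right, y down, z forward; pixel columns grow to the right and rows downward; lengths in m; the calibration is good to about 2 mm. A picture is of the moment at which its call begins: read the wrist's pose just before it. There is no depth.
- robot.hand_in(): hands the job in; it is judged then, once.
The state is a dict: "time": time; "q": joint angles; "joint_velocities": joint speeds; "joint_torque": joint torques, N m; "position": TCP position; "tool_rot": TCP orientation; "ft_force": force on the tool from outside, world axes, zero at the start; "moment": the same for the moment, N m; "grip_width": finger opening in m; "grip_force": force on a finger pad.
Only numpy, scipy, OpenCV 4.12 (cv2) and the standard library are available. Lean on these libraries where they do the work, as an engineer would, in place of code of your own. Each camera call takes 0.05 s, during which the arm holds its last target. There are 200 camera calls.

### The job

Change the sanding sleeve on the drum that stands in the vise. The dark worn sleeve is stuck on the rubber: work it off by twisting it back and forth, a good 20 degrees to each side, while easing it upward, because a straight pull draws the drum's shank out of the jaws. Push the worn sleeve down through the sprung flap of the waste bin so that it drops in and the flap closes behind it, and press the fresh rust-red sleeve down onto the drum (a twist helps here too) until it sits fully home on the bottom flange; leave the cork block, the block plane and the pliers where they are.

Things in the scene. Friction and masses are not known exactly. Their poses are not given: they have to be found in the camera images.
- vise: Small blue-grey machine vise on a plywood board 220 x 130 x 18 mm, fixed to the table, turned differently at each start. Origin: centre of the board's underside; x along the vise's screw, T-handle at the -x end; z up. Jaw tops 76 mm above the table. Its jaws hold the hexagon shank of the sanding drum upright over the origin.
- drum_seat (a point): Centre of the upper face of the steel flange (53 mm across) at the foot of the sanding drum, on its axis, 96 mm above the table while the drum is down; axes parallel to the vise's. A sleeve that is home stands on this face. The black rubber drum above it is 41 to 45 mm across, with tapered shoulders from 56 to 66 mm above this point.
- drum_top (a point): Top of the thread and hexagon nut that crown the drum, on its axis, 78 mm above drum_seat. The rubber swells from 10 to 40 mm above drum_seat and grips a sleeve's bore there with 25 to 40 N of friction in all. A straight pull meets all of it; during a twist little of it resists the lift (5 mm of lift per 1 rad: 7 to 12 N). A sleeve raised 40 mm is loose.
- drum (a joint): How far the drum has been drawn up out of the vise's jaws (m): 0 = fully down, 0.024 = stop. The shank cannot turn in the jaws but slips upward when pulled with more than about 18 N; it stays where it is left and can be pressed down again.
- worn_sleeve: Worn sanding sleeve, dark brown with blackened bands: an open tube 51 mm outside, 45 mm bore, 76 mm tall, 70 to 120 g. Starts home on the drum; turning it there takes up to 0.9 N m. Origin: centre of its lower end; z along the tube, up at the start; x points to the pale lengthwise seam, within 3 degrees of drum_seat's x at the start.
- fresh_sleeve: Fresh sanding sleeve, rust-red, of the same sizes and weight (open tube 51 mm outside, 45 mm bore, 76 mm tall). Starts standing upright on the table. Origin: centre of its lower end; z along the tube, up. It must be pressed down over the swollen rubber; twisting lowers the force needed. Either end may go first.
- fresh_mid (a point): Middle of the fresh sleeve, on its axis, 38 mm from either end; 38 mm above drum_seat when the sleeve is home. z along the tube.
- bin: Bench-top waste bin, grey steel body with dark lid, 180 mm (x) x 190 mm (y) x 200 mm high, fixed to the table, turned differently at each start. Origin: centre of its underside, z up. Closed all round except for the flap in the lid.
- bin_opening (a point): Centre of the opening in the bin's lid, at the lid's top, 200 mm above the table; axes as the bin's. The opening is 100 mm along x by 134 mm along y (room for fingers along y). A light grey flap closes it, hinged along the +x edge, free edge at -x; pushed, it swings down into the bin. An upright sleeve let go 5 to 10 mm to the -x side with its top near lid level drops in.
- flap (a joint): Angle of the bin's flap (rad): 0 = shut, level with the lid; 1.45 = hanging open. A weak spring (under 1 N at the free edge) shuts it again.
- cork_block: Cork sanding block, 62 x 115 x 39 mm; origin at the centre of its underside. Bystander.
- block_plane: Green block plane, 50 x 160 x 55 mm; origin under its middle. Bystander.
- pliers: Flat pliers with blue grips, 55 x 184 x 15 mm, lying; origin under the middle. Bystander.

How it is judged:
On the way, in this order (a step that is already met when the one before it is completed fails the run):
1. the worn sleeve is twisted at least 15 degrees from the drum's x while still on the drum (angle between the x axis of worn_sleeve and the x axis of drum_seat, either way round above 0.26 rad and horizontal distance between worn_sleeve and drum_seat below 0.006 m and z of worn_sleeve in the frame of drum_seat below 0.045 m).
2. it is twisted back to within 6 degrees of the drum's x while still on the drum (angle between the x axis of worn_sleeve and the x axis of drum_seat, either way round below 0.105 rad and horizontal distance between worn_sleeve and drum_seat below 0.006 m and z of worn_sleeve in the frame of drum_seat below 0.045 m).
3. it is twisted out at least 15 degrees again, to either side, while still on the drum (all of step 1).
4. the worn sleeve is off the drum and at least 60 mm to the side of it (horizontal distance between worn_sleeve and drum_seat above 0.06 m), for 0.1 s.
At the end, for the whole second after the job is handed in: The worn sleeve lies at rest inside the bin and the flap is shut (under 0.1 rad); the fresh sleeve stands on the drum, its foot within 4 mm of the flange and its axis within 5 mm of the drum's and parallel to it within 0.08 rad, at rest; the drum is down in the jaws to within 4 mm (x of worn_sleeve in the frame of bin between -0.088 and 0.088 m and y of worn_sleeve in the frame of bin between -0.093 and 0.093 m and z of worn_sleeve in the frame of bin below 0.11 m and linear speed of worn_sleeve below 0.03 m/s and value of joint flap below 0.1 rad and z of fresh_mid in the frame of drum_seat between 0.034 and 0.042 m and horizontal distance between fresh_mid and drum_seat below 0.005 m and angle between the z axis of fresh_sleeve and the z axis of drum_seat, either way round below 0.08 rad and linear speed of fresh_sleeve below 0.02 m/s and value of joint drum below 0.004 m); the robot touches nothing.
It fails at once if the drum's shank is drawn more than 10 mm out of the jaws (value of joint drum above 0.01 m).
It fails at once if the cork block, the block plane or the pliers are moved more than 30 mm (distance of any of cork_block, block_plane, pliers from where it was at the start of the episode above 0.03 m).
It also fails if it takes over 72 s, if anything falls off the work surface, if the arm or the gripper's body presses on something with over 40 N, if the wrist force passes 120 N, or if a joint passes its speed limit or range.

## Working session

There is one attempt and no reset: what is moved stays moved. The work goes in short steps, Python scripts to look and compute and a tool call to move; the robot and the scene stay as the last step left them, time stands still between calls to the robot, and variables do not carry over. Pictures are saved under pics/ and viewed, at most 12 in all, crops included, and the job is handed in when it is done.

Besides the shell and the picture viewer there is one more tool, called as name(argument=value, ...) on one line, values as JSON. arm_command: Moves the arm, as the interface text tells. Its arguments: {"type":"object","properties":{"delta_rot":{"type":"array","items":{"type":"array","items":{"type":"number"}}},"delta_pos":{"type":"array","items":{"type":"array","items":{"type":"number"}}},"gripper":{"type":"array","items":{"type":"number"}},"grip_force":{"type":"number"}},"required":["delta_rot","delta_pos","gripper"]}

```bash
mkdir -p pics; ls; cat > h.py <<'E'
import numpy as np, cv2
from rig import status, viewer, robot
from scipy.spatial.transform import Rotation as R
def cam(n):
    o=status.get_obs(); c=viewer.camera(n)
    if n=='wrist':
        T=np.eye(4);T[:3,:3]=R.from_quat(o['tool_rot']).as_matrix();T[:3,3]=o['position'];c['pose']=T@np.array(c['mount'])
    c['pose']=np.array(c['pose']);c['pixels']=np.array(c['pixels']);return c
def ray(c,u,v,z):
    d=c['pose'][:3,:3]@np.array([(u-c['cx'])/c['fx'],(v-c['cy'])/c['fy'],1]);p=c['pose'][:3,3];return p+d*(z-p[2])/d[2]
def proj(c,P):
    q=np.linalg.inv(c['pose'])@np.r_[P,1];return q[0]/q[2]*c['fx']+c['cx'],q[1]/q[2]*c['fy']+c['cy']
E
python3 - <<'E'
from h import *
for n in('top','scene'):
    c=cam(n);cv2.imwrite(f'pics/{n}0.png',c['pixels']);np.save(f'pics/{n}.npy',c,allow_pickle=True);print(n,c['pose'].round(3).tolist(),c['fx'],c['fy'],c['cx'],c['cy'])
o=status.get_obs();print(o['tool_rot'],o['position'],o['grip_width'],o['ft_force'])
E
```

```text
pics
top [[0.029, -0.984, 0.178, 0.363], [-0.999, -0.025, 0.022, -0.018], [-0.017, -0.179, -0.984, 1.532], [0.0, 0.0, 0.0, 1.0]] 458.92258300441546 458.92258300441546 324.15220220567375 203.26369889194052
scene [[0.991, 0.102, -0.083, 0.731], [0.131, -0.827, 0.547, -0.758], [-0.013, -0.553, -0.833, 1.286], [0.0, 0.0, 0.0, 1.0]] 470.4331672428564 470.4331672428564 319.61946924433806 196.67180031901162
[ 1.92680508e-01  9.81261073e-01 -9.04553848e-04 -3.32110002e-04] [0.23598379 0.57802801 0.22167925] 0.08729642604820093 [ 0.16976137 -0.51204153  0.11988853]
```

View pics/top0.png

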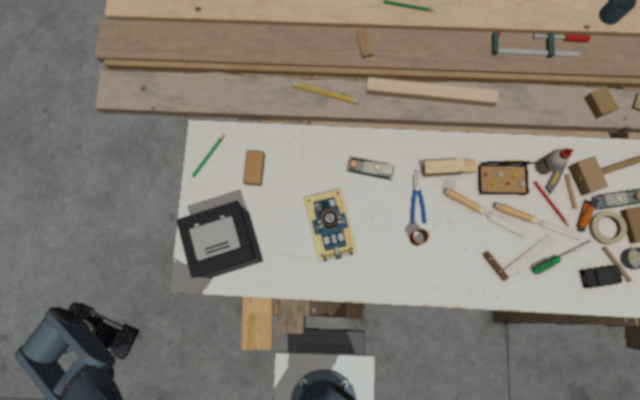

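View pics/scene0.png

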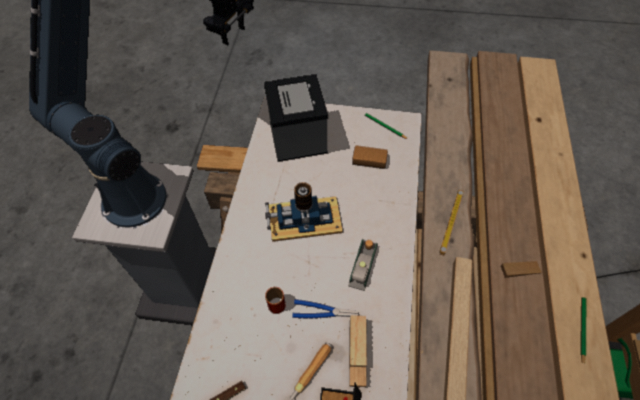

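Top view: worn sleeve near (330,217), fresh sleeve (418,237), bin lid (217,238), plane (370,167), pliers (416,200), cork (254,167). The scene view shows the vise's T-handle toward the robot.

```bash
python3 - <<'E'
from h import *
c=np.load('pics/top.npy',allow_pickle=True).item();s=np.load('pics/scene.npy',allow_pickle=True).item()
for n,p,z in(('worn',(330,215),.172),('fresh',(418,237),.076),('cork',(254,167),.039),('plane',(370,167),.05),('pliers',(416,200),.015)):
    print(n,ray(c,*p,z).round(3))
print('scene worn',ray(s,303,188,.172).round(3),'fresh',ray(s,275,295,.076).round(3))
def big(m):
    k=max(cv2.findContours(m.astype(np.uint8),0,2)[0],key=cv2.contourArea);return cv2.minAreaRect(k)
im=c['pixels'].astype(int);hsv=cv2.cvtColor(c['pixels'],cv2.COLOR_BGR2HSV)
def win(m,u0,u1,v0,v1):
    r=np.zeros_like(m);r[v0:v1,u0:u1]=m[v0:v1,u0:u1];return r
# flap: light grey inside lid
r=big(win(hsv[...,2]>95,188,246,213,265));b=cv2.boxPoints(r);print('flap px',r);P=[ray(c,*q,.2) for q in b];print(np.round(P,3),np.mean(P,0))
r=big(win((hsv[...,1]>70)&(hsv[...,0]>15)&(hsv[...,0]<35)&(hsv[...,2]>100),295,365,180,270));b=cv2.boxPoints(r);P=[ray(c,*q,.018) for q in b];print('board',r,np.round(P,3),np.mean(P,0))
cr=np.hstack([cv2.resize(c['pixels'][190:290,165:265],(400,400),interpolation=2),cv2.resize(s['pixels'][60:160,250:350],(400,400),interpolation=2)]);cv2.imwrite('pics/crop1.png',cr)
E
```

```text
worn [ 0.574 -0.007  0.172]
fresh [ 0.526 -0.287  0.076]
cork [0.752 0.254 0.039]
plane [ 0.758 -0.134  0.05 ]
pliers [ 0.657 -0.292  0.015]
scene worn [ 0.568 -0.002  0.172] fresh [ 0.532 -0.295  0.076]
flap px ((213.65135192871094, 236.4918975830078), (36.17256546020508, 45.95092010498047), 72.89727020263672)
[[0.527 0.414 0.2  ]
 [0.57  0.287 0.2  ]
 [0.469 0.25  0.2  ]
 [0.427 0.375 0.2  ]] [0.49816321 0.33148058 0.2       ]
board ((324.8638000488281, 204.5633087158203), (23.942852020263672, 36.4591064453125), 76.37300109863281) [[ 0.657  0.083  0.018]
 [ 0.689 -0.036  0.018]
 [ 0.61  -0.056  0.018]
 [ 0.578  0.061  0.018]] [0.63353571 0.01281269 0.018     ]
```

View pics/crop1.png

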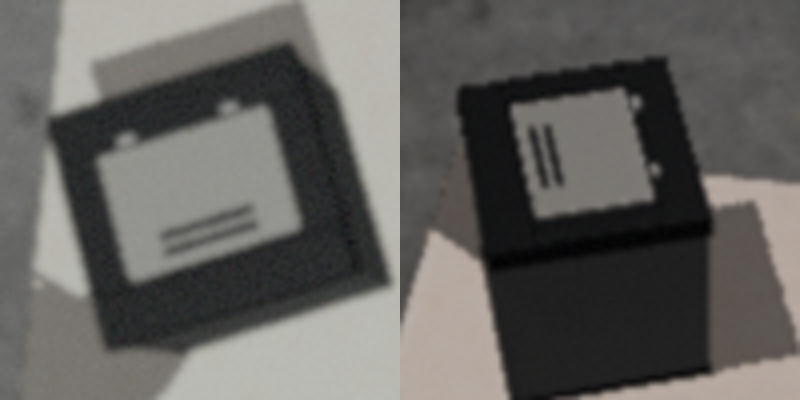

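Hinge knuckles are on the upper side of the flap in the top view, so the bin's x points roughly to world +x (yaw about 20°). Now I go above the drum.

arm_command(delta_rot=[[0,0,0],[0,0,0],[0,0,7],[0,0,14],[0,0,21],[0,0,28],[0,0,35],[0,0,42],[0,0,49],[0,0,56],[0,0,62],[0,0,68]], delta_pos=[[0,0,-0.04],[0,0,-0.08],[-0.05,-0.04,-0.1],[-0.082,-0.064,-0.11],[-0.115,-0.09,-0.11],[-0.148,-0.116,-0.11],[-0.18,-0.14,-0.11],[-0.212,-0.166,-0.11],[-0.245,-0.19,-0.11],[-0.278,-0.216,-0.11],[-0.31,-0.242,-0.11],[-0.342,-0.268,-0.11]], gripper=[-1,-1,-1,-1,-1,-1,-1,-1,-1,-1,-1,-1], grip_force=60)

```text
time: 1.1
position: [0.4415, 0.218, 0.3323]
tool_rot: [0.71, 0.704, -0.0, -0.0]
ft_force: [0.5, -0.2, -0.4]
grip_width: 0.087
grip_force: 0.0
```

arm_command(delta_rot=[[0,0,0],[0,0,0],[0,0,0],[0,0,0],[0,0,0],[0,0,0],[0,0,0],[0,0,0]], delta_pos=[[-0.034,0.02,0],[-0.068,0.04,0],[-0.102,0.06,0],[-0.136,0.08,0],[-0.17,0.1,0],[-0.2,0.12,0],[-0.224,0.131,0],[-0.224,0.131,0]], gripper=[-1,-1,-1,-1,-1,-1,-1,-1])

```text
time: 1.77
position: [0.5737, -0.0097, 0.3316]
tool_rot: [0.71, 0.704, -0.001, 0.001]
ft_force: [0.3, -0.4, -0.2]
grip_width: 0.0869
grip_force: 0.0
```

```bash
python3 - <<'E'
from h import *
c=cam('wrist');cv2.imwrite('pics/w1.png',c['pixels']);np.save('pics/w1.npy',c,allow_pickle=True);o=status.get_obs();print(o['time'],o['position'],o['q'],c['pose'].round(3).tolist(),c['fx'],proj(c,[.571,-.004,.172]))
E
```

```text
1.8167 [ 0.57211391 -0.00709334  0.33157059] [-2.07476695e-01  3.48073745e-01  1.42344735e+00 -3.02913329e-04
  1.37118635e+00 -1.99513086e-01] [[1.0, -0.01, -0.002, 0.574], [-0.01, -0.951, -0.309, 0.075], [0.002, 0.309, -0.951, 0.493], [0.0, 0.0, 0.0, 1.0]] 290.49776265757015 (np.float64(314.57833857766803), np.float64(180.24690475699427))
```

View pics/w1.png

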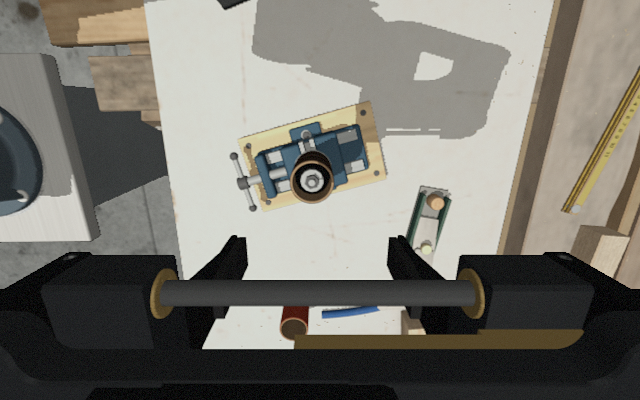

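The wrist view shows the nut at (312,182), the sleeve rim around (312,177), the board corners near (240,139), (372,101), (386,179), (262,210) and the fresh sleeve at (294,328).

```bash
python3 - <<'E'
from h import *
c=np.load('pics/w1.npy',allow_pickle=True).item()
print('nut',ray(c,312,182,.172).round(4))
P=np.array([ray(c,*q,.018) for q in((240,139),(372,101),(386,179),(262,210))]);print(P.round(3),P.mean(0))
hsv=cv2.cvtColor(c['pixels'],cv2.COLOR_BGR2HSV);r=c['pixels'][135:215,270:355];cv2.imwrite('pics/w1c.png',cv2.resize(r,None,fx=7,fy=7,interpolation=2))
d=P[1]-P[0];print('vise yaw',np.degrees(np.arctan2(d[1],d[0])))
print('fresh',ray(c,294,326,.076))
E
```

```text
nut [ 0.568 -0.006  0.172]
[[ 0.451  0.027  0.018]
 [ 0.66   0.083  0.018]
 [ 0.69  -0.041  0.018]
 [ 0.478 -0.094  0.018]] [ 0.56939272 -0.00611244  0.018     ]
vise yaw 14.883310196070264
fresh [ 0.53069086 -0.28992428  0.076     ]
```

View pics/w1c.png

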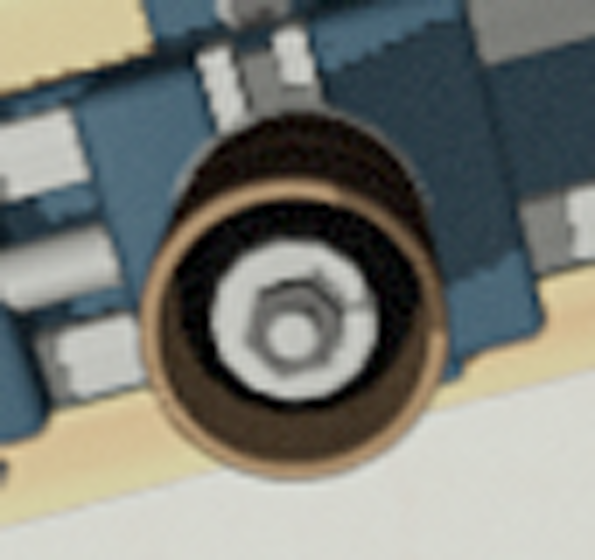

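arm_command(delta_rot=[[0,0,0],[0,0,0],[0,0,0],[0,0,0],[0,0,0],[0,0,0],[0,0,0],[0,0,0],[0,0,0],[0,0,0],[0,0,0],[0,0,0]], delta_pos=[[0.001,-0.004,0.04],[0.001,-0.004,0.08],[0.001,-0.004,0.115],[0.001,-0.004,0.145],[0.001,-0.004,0.17],[0.001,-0.004,0.185],[0.001,-0.004,0.1915],[0.001,-0.004,0.1915],[0.001,-0.004,0.1915],[0.001,-0.004,0.1915],[0.001,-0.004,0.1915],[0.001,-0.004,0.1915]], gripper=[-1,-1,-1,-1,-1,-1,-1,-1,0.6,0.6,0.6,0.6], grip_force=60)

```text
time: 2.82
position: [0.5681, -0.0036, 0.1424]
tool_rot: [0.708, 0.706, 0.001, 0.001]
ft_force: [-0.5, -0.1, 0.0]
grip_width: 0.0682
grip_force: 0.0
```

arm_command(delta_rot=[[0,0,0],[0,0,0],[0,0,0],[0,0,0],[0,0,0],[0,0,0],[0,0,0]], delta_pos=[[-0.002,0,0.001],[-0.002,0,0.001],[-0.002,0,0.001],[-0.002,0,0.001],[-0.002,0,0.001],[-0.002,0,0.001],[-0.002,0,0.001]], gripper=[1,1,1,1,1,1,1])

```text
time: 3.4
position: [0.5679, -0.0058, 0.1404]
tool_rot: [0.708, 0.706, 0.0, 0.001]
ft_force: [0.4, -0.3, 2.4]
grip_width: 0.0504
grip_force: 60.0
```

arm_command(delta_rot=[[0,0,6],[0,0,12],[0,0,18],[0,0,24],[0,0,30],[0,0,36]], delta_pos=[[0,0,0],[0,0,-0.0004],[0,0,-0.0008],[0,0,-0.0012],[0,0,-0.0016],[0,0,-0.002]], gripper=[1,1,1,1,1,1])

```text
time: 3.9
position: [0.5677, -0.0057, 0.1412]
tool_rot: [0.892, 0.451, 0.0, 0.001]
ft_force: [3.1, -0.6, -4.7]
grip_width: 0.0502
grip_force: 59.6
```

```bash
python3 - <<'E'
from h import *
o=status.get_obs();print(o['position'],R.from_quat(o['tool_rot']).as_euler('zyx',True),o['ft_force'],o['moment'],o['q'],o['grip_force'])
E
```

```text
[ 0.56774938 -0.00568477  0.14115587] [-5.36747610e+01  3.21332450e-02  1.79942055e+02] [ 3.08076679 -0.61415021 -4.66106202] [-0.18726598 -0.51030401  0.6388641 ] [-2.06298730e-01  5.58576058e-01  1.65536454e+00 -1.09409514e-03
  9.26896244e-01  4.28352484e-01] 59.58955977455844
```

arm_command(delta_rot=[[0,0,-6.5],[0,0,-13],[0,0,-19.5],[0,0,-26],[0,0,-32.5],[0,0,-39],[0,0,-45.5],[0,0,-52],[0,0,-58.5],[0,0,-65],[0,0,-71.5],[0,0,-78]], delta_pos=[[0,0,0],[0,0,-0.0004],[0,0,-0.0009],[0,0,-0.0014],[0,0,-0.0019],[0,0,-0.0024],[0,0,-0.0029],[0,0,-0.0034],[0,0,-0.0039],[0,0,-0.0044],[0,0,-0.0049],[0,0,-0.0054]], gripper=[1,1,1,1,1,1,1,1,1,1,1,1])

```text
time: 4.9
position: [0.5671, -0.0057, 0.1458]
tool_rot: [0.407, 0.913, 0.0, -0.001]
ft_force: [3.3, -1.0, -7.2]
grip_width: 0.0503
grip_force: 60.3
```

```bash
python3 - <<'E'
from h import *
o=status.get_obs();print(o['position'],o['ft_force'],o['moment'],o['q'])
c=cam('wrist');s=cam('scene');np.save('pics/w2.npy',c,allow_pickle=True)
u,v=map(int,proj(c,[.568,-.006,.14]));a=cv2.resize(c['pixels'][max(v-50,0):v+50,u-60:u+60],(480,400),interpolation=2)
u,v=map(int,proj(s,[.568,-.006,.13]));b=cv2.resize(s['pixels'][v-40:v+40,u-30:u+30],(300,400),interpolation=2)
cv2.imwrite('pics/c2.png',np.hstack([a,b]))
E
```

```text
[ 0.56710268 -0.00568459  0.14579193] [ 3.30517708 -1.01131337 -7.17440074] [-0.37721662 -0.55330945 -0.4741011 ] [-2.07225932e-01  5.51684981e-01  1.65211865e+00  4.71103143e-04
  9.38953045e-01 -9.39637461e-01]
```

View pics/c2.png

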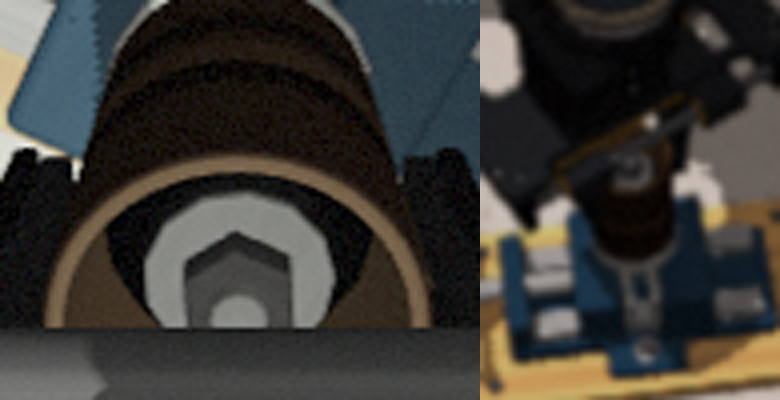

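Still gripped and turning; low axial force. I continue with swings of 84°.

arm_command(delta_rot=[[0,0,7],[0,0,14],[0,0,21],[0,0,28],[0,0,35],[0,0,42],[0,0,49],[0,0,56],[0,0,63],[0,0,70],[0,0,77],[0,0,84]], delta_pos=[[0,0,0],[0,0,-0.0005],[0,0,-0.001],[0,0,-0.0016],[0,0,-0.0022],[0,0,-0.0028],[0,0,-0.0034],[0,0,-0.004],[0,0,-0.0046],[0,0,-0.0052],[0,0,-0.0058],[0,0,-0.0064]], gripper=[1,1,1,1,1,1,1,1,1,1,1,1])

```text
time: 6.0
position: [0.5678, -0.0057, 0.1528]
tool_rot: [0.916, 0.402, 0.0, 0.001]
ft_force: [3.6, -1.5, -9.9]
grip_width: 0.0502
grip_force: 59.7
```

arm_command(delta_rot=[[0,0,-7],[0,0,-14],[0,0,-21],[0,0,-28],[0,0,-35],[0,0,-42],[0,0,-49],[0,0,-56],[0,0,-63],[0,0,-70],[0,0,-77],[0,0,-84]], delta_pos=[[0,0,0],[0,0,-0.0005],[0,0,-0.001],[0,0,-0.0016],[0,0,-0.0022],[0,0,-0.0028],[0,0,-0.0034],[0,0,-0.004],[0,0,-0.0046],[0,0,-0.0052],[0,0,-0.0058],[0,0,-0.0064]], gripper=[1,1,1,1,1,1,1,1,1,1,1,1])

```text
time: 7.0
position: [0.567, -0.0056, 0.159]
tool_rot: [0.408, 0.913, 0.0, -0.001]
ft_force: [2.2, -1.1, -9.0]
grip_width: 0.0502
grip_force: 60.3
```

arm_command(delta_rot=[[0,0,7],[0,0,14],[0,0,21],[0,0,28],[0,0,35],[0,0,42],[0,0,49],[0,0,56],[0,0,63],[0,0,70],[0,0,77],[0,0,84]], delta_pos=[[0,0,0],[0,0,-0.0006],[0,0,-0.0012],[0,0,-0.0018],[0,0,-0.0025],[0,0,-0.0032],[0,0,-0.0039],[0,0,-0.0046],[0,0,-0.0053],[0,0,-0.006],[0,0,-0.0067],[0,0,-0.0074]], gripper=[1,1,1,1,1,1,1,1,1,1,1,1])

```text
time: 8.0
position: [0.5679, -0.0059, 0.1665]
tool_rot: [0.916, 0.402, 0.0, 0.001]
ft_force: [4.3, -1.8, -10.4]
grip_width: 0.0504
grip_force: 59.7
```

arm_command(delta_rot=[[0,0,-7],[0,0,-14],[0,0,-21],[0,0,-28],[0,0,-35],[0,0,-42],[0,0,-49],[0,0,-56],[0,0,-63],[0,0,-70],[0,0,-77],[0,0,-84]], delta_pos=[[0,0,0],[0,0,-0.0006],[0,0,-0.0012],[0,0,-0.0018],[0,0,-0.0025],[0,0,-0.0032],[0,0,-0.0039],[0,0,-0.0046],[0,0,-0.0053],[0,0,-0.006],[0,0,-0.0067],[0,0,-0.0074]], gripper=[1,1,1,1,1,1,1,1,1,1,1,1])

```text
time: 9.0
position: [0.5672, -0.0057, 0.1749]
tool_rot: [0.407, 0.913, -0.0, -0.0]
ft_force: [0.8, -1.2, -0.8]
grip_width: 0.0505
grip_force: 59.9
```

arm_command(delta_rot=[[0,0,7],[0,0,14],[0,0,21],[0,0,28],[0,0,35],[0,0,42],[0,0,49],[0,0,56],[0,0,63],[0,0,70],[0,0,77],[0,0,84]], delta_pos=[[0,0,0],[0,0,-0.0008],[0,0,-0.0016],[0,0,-0.0024],[0,0,-0.0032],[0,0,-0.004],[0,0,-0.0048],[0,0,-0.0056],[0,0,-0.0064],[0,0,-0.0072],[0,0,-0.008],[0,0,-0.0088]], gripper=[1,1,1,1,1,1,1,1,1,1,1,1])

```text
time: 10.0
position: [0.5666, -0.0051, 0.1838]
tool_rot: [0.916, 0.401, -0.001, -0.001]
ft_force: [0.5, -0.4, -1.9]
grip_width: 0.0505
grip_force: 59.9
```

Sleeve is loose (only its weight remains, about 1–2 N). Lift off and carry to the bin.

arm_command(delta_rot=[[0,0,0],[0,0,0],[0,0,0],[0,0,3],[0,0,6],[0,0,9],[0,0,12],[0,0,15],[0,0,18],[0,0,21],[0,0,24],[0,0,27]], delta_pos=[[0,0,-0.03],[0,0,-0.065],[0,0,-0.1],[0.01,-0.014,-0.125],[0.03,-0.043,-0.13],[0.052,-0.075,-0.13],[0.075,-0.109,-0.13],[0.098,-0.142,-0.13],[0.12,-0.174,-0.13],[0.143,-0.207,-0.13],[0.163,-0.237,-0.13],[0.18,-0.26,-0.13]], gripper=[1,1,1,1,1,1,1,1,1,1,1,1])

```text
time: 11.0
position: [0.4932, 0.305, 0.3136]
tool_rot: [0.984, 0.178, -0.001, -0.0]
ft_force: [0.6, -0.5, -0.8]
grip_width: 0.0499
grip_force: 59.9
```

```bash
python3 - <<'E'
from h import *
c=cam('wrist');o=status.get_obs();print(o['time'],o['position'],R.from_quat(o['tool_rot']).as_euler('zyx',True),o['q']);np.save('pics/w3.npy',c,allow_pickle=True);cv2.imwrite('pics/w3.png',c['pixels'])
for x in(-.05,.05):
  for y in(-.067,.067):
    a=np.radians(20.5);print(x,y,np.round(proj(c,[.498+x*np.cos(a)-y*np.sin(a),.331+x*np.sin(a)+y*np.cos(a),.2])))
E
```

```text
11.05 [0.49222745 0.30955804 0.3136508 ] [-2.06441963e+01 -1.76858230e-01 -1.79709401e+02] [0.36619419 0.37658148 1.42842852 0.00600329 1.33765276 1.57528337]
-0.05 -0.067 [360. 231.]
-0.05 0.067 [230. 231.]
0.05 -0.067 [365. 131.]
0.05 0.067 [220. 131.]
```

View pics/w3.png

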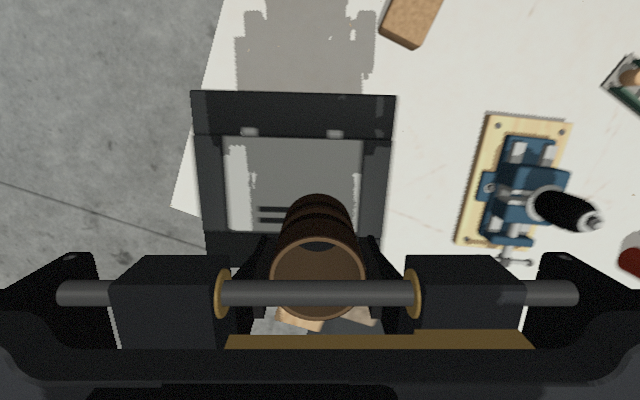

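Flap corners appear at (222,136), (365,138), (229,231), (357,231), which matches the estimate of its place to a millimetre or two. Move over it, then measure again.

arm_command(delta_rot=[[0,0,0],[0,0,0],[0,0,0],[0,0,0]], delta_pos=[[0.005,-0.018,0.02],[0.005,-0.018,0.03],[0.005,-0.018,0.03],[0.005,-0.018,0.03]], gripper=[1,1,1,1])

```text
time: 11.38
position: [0.4931, 0.3201, 0.2829]
tool_rot: [0.984, 0.18, -0.002, 0.001]
ft_force: [-0.1, -0.6, -1.1]
grip_width: 0.0505
grip_force: 59.9
```

```bash
python3 - <<'E'
from h import *
o=status.get_obs();M=R.from_quat(o['tool_rot']).as_matrix();print(o['time'],o['position'],'go',M.T@(np.array([.491,.3285,.168])-o['position']),M[:2,:2])
c=np.load('pics/w3.npy',allow_pickle=True).item()
P=np.array([ray(c,*q,.2) for q in((222,137),(365,138),(357,231),(229,231))]);print(P.round(3),P.mean(0))
E
```

```text
11.3833 [0.49309906 0.32014763 0.28290195] go [ 0.00140691 -0.00862911  0.11489206] [[ 0.93529498  0.35385506]
 [ 0.35385065 -0.93530005]]
[[0.517 0.408 0.2  ]
 [0.563 0.283 0.2  ]
 [0.473 0.253 0.2  ]
 [0.427 0.377 0.2  ]] [0.4950486  0.33040513 0.2       ]
```

arm_command(delta_rot=[[0,0,0],[0,0,0],[0,0,0],[0,0,0],[0,0,0],[0,0,0],[0,0,0],[0,0,0]], delta_pos=[[0.001,-0.008,0.01],[0.001,-0.008,0.025],[0.001,-0.008,0.045],[0.001,-0.008,0.065],[0.001,-0.008,0.085],[0.001,-0.008,0.1],[0.001,-0.008,0.115],[0.001,-0.008,0.115]], gripper=[1,1,1,1,1,1,1,1])

```text
time: 12.05
position: [0.4903, 0.3275, 0.166]
tool_rot: [0.984, 0.179, -0.003, 0.001]
ft_force: [-1.0, -0.1, -0.9]
grip_width: 0.05
grip_force: 59.9
```

arm_command(delta_rot=[[0,0,0],[0,0,0],[0,0,0],[0,0,0],[0,0,0],[0,0,0],[0,0,0]], delta_pos=[[0,0,0],[0,0,0],[0,0,0],[0,0,0],[0,0,0],[0,0,0],[0,0,0]], gripper=[-0.6,-0.6,-0.6,-0.6,-0.6,-0.6,-0.6])

```text
time: 12.63
position: [0.4924, 0.3291, 0.1694]
tool_rot: [0.984, 0.18, 0.001, -0.0]
ft_force: [-0.4, -0.4, 1.0]
grip_width: 0.0691
grip_force: 0.2
```

arm_command(delta_rot=[[0,0,0],[0,0,0],[0,0,0],[0,0,0],[0,0,0]], delta_pos=[[0,0,-0.02],[0,0,-0.05],[0,0,-0.09],[0,0,-0.13],[0,0,-0.13]], gripper=[-0.6,-0.6,-0.6,-1,-1])

```text
time: 13.05
position: [0.4967, 0.3311, 0.3079]
tool_rot: [0.984, 0.18, 0.009, -0.002]
ft_force: [-0.0, 0.6, 0.9]
grip_width: 0.0764
grip_force: 0.0
```

```bash
python3 - <<'E'
from h import *
c=cam('wrist');o=status.get_obs();print(o['time'],o['position'],o['q'],R.from_quat(o['tool_rot']).as_matrix()[:2,:2],o['ft_force']);s=cam('top')
cv2.imwrite('pics/w4.png',np.hstack([c['pixels'][50:350,150:450],cv2.resize(s['pixels'][190:290,165:265],(300,300),interpolation=2)]))
E
```

```text
13.1 [0.4949821  0.3302683  0.30424873] [ 4.00782830e-01  3.99830451e-01  1.41719174e+00 -5.23914413e-05
  1.31262940e+00  1.60867889e+00] [[ 0.93480083  0.35500153]
 [ 0.3549718  -0.93486563]] [ 0.22670863 -0.62324849  0.14312173]
```

View pics/w4.png

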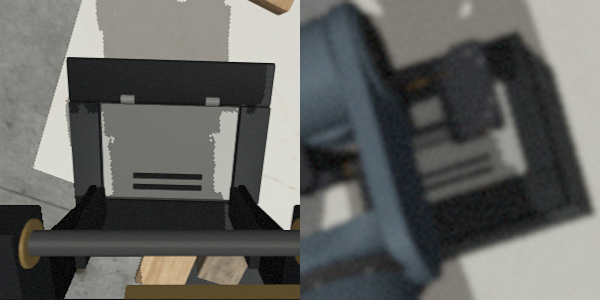

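The flap is shut with nothing on the lid, so the sleeve has dropped in. Next the fresh sleeve, estimated at (0.531, -0.290).

arm_command(delta_rot=[[0,0,-6],[0,0,-12],[0,0,-18],[0,0,-24],[0,0,-30],[0,0,-36],[0,0,-42],[0,0,-48],[0,0,-54],[0,0,-60],[0,0,-65],[0,0,-69]], delta_pos=[[-0.005,0.016,0],[-0.014,0.045,0],[-0.025,0.08,0],[-0.036,0.115,0],[-0.047,0.15,0],[-0.058,0.185,0],[-0.069,0.22,0],[-0.08,0.255,0],[-0.091,0.29,0],[-0.102,0.325,0],[-0.113,0.36,0],[-0.124,0.395,0]], gripper=[-1,-1,-1,-1,-1,-1,-1,-1,-1,-1,-1,-1])

```text
time: 14.15
position: [0.5148, -0.0857, 0.2968]
tool_rot: [0.707, 0.707, -0.001, -0.002]
ft_force: [-0.0, 0.1, -0.1]
grip_width: 0.0871
grip_force: 0.0
```

arm_command(delta_rot=[[0,0,0],[0,0,0],[0,0,0],[0,0,0],[0,0,0],[0,0,0],[0,0,0],[0,0,0]], delta_pos=[[-0.035,0.002,0.01],[-0.07,0.004,0.02],[-0.105,0.006,0.03],[-0.14,0.008,0.04],[-0.17,0.01,0.05],[-0.188,0.01,0.05],[-0.188,0.01,0.05],[-0.188,0.01,0.05]], gripper=[-1,-1,-1,-1,-1,-1,-1,-1])

```text
time: 14.82
position: [0.5248, -0.2722, 0.2476]
tool_rot: [0.709, 0.705, 0.0, -0.002]
ft_force: [-0.3, 0.7, 0.6]
grip_width: 0.0871
grip_force: 0.0
```

```bash
python3 - <<'E'
from h import *
c=cam('wrist');o=status.get_obs();print(o['time'],o['position'],o['q'],R.from_quat(o['tool_rot']).as_matrix()[:2,:2]);np.save('pics/w5.npy',c,allow_pickle=True)
u,v=map(int,proj(c,[.53,-.29,.076]));print(u,v);cv2.imwrite('pics/w5.png',cv2.resize(c['pixels'][v-60:v+60,u-80:u+80],(800,600),interpolation=2))
h=cv2.cvtColor(c['pixels'],cv2.COLOR_BGR2HSV);m=(((h[...,0]<12)|(h[...,0]>172))&(h[...,1]>90)).astype(np.uint8)
for k in cv2.findContours(m,0,2)[0]:
    if cv2.contourArea(k)>150:print(cv2.boundingRect(k),cv2.contourArea(k))
E
```

```text
14.8667 [ 0.52502225 -0.27122496  0.24820548] [-6.66219726e-01  4.54157123e-01  1.48943754e+00  8.64826794e-04
  1.20068301e+00 -6.62457356e-01] [[ 0.00407811  0.99999038]
 [ 0.99998907 -0.00407441]]
321 197
(303, 171, 38, 25) 378.5
```

View pics/w5.png

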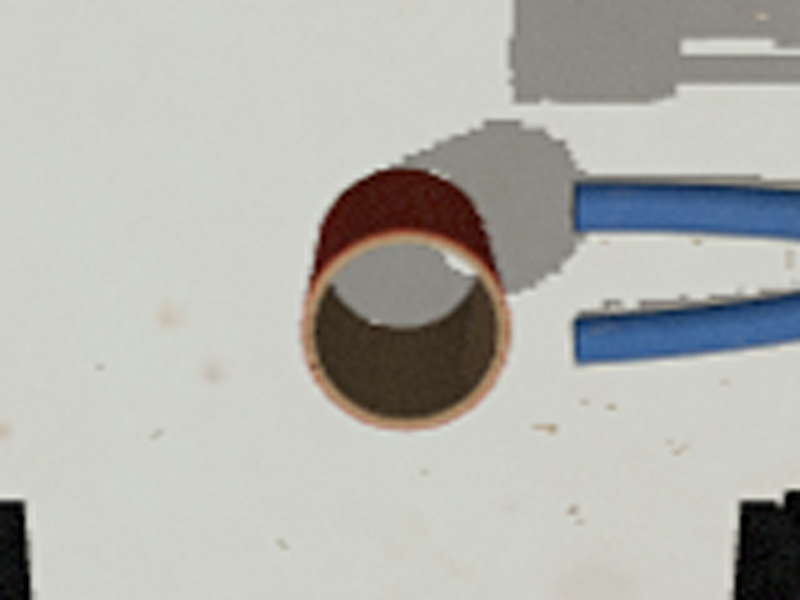

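```bash
python3 - <<'E'
from h import *
c=np.load('pics/w5.npy',allow_pickle=True).item();p=ray(c,322.4,203.2,.076);o=status.get_obs();M=R.from_quat(o['tool_rot']).as_matrix()
print(p,M.T@(np.r_[p[:2],.044]-o['position']),o['position'])
E
```

```text
[ 0.53064611 -0.29709835  0.076     ] [-0.0263171   0.0060604   0.20413628] [ 0.52502225 -0.27122496  0.24820548]
```

arm_command(delta_rot=[[0,0,0],[0,0,0],[0,0,0],[0,0,0],[0,0,0],[0,0,0],[0,0,0],[0,0,0]], delta_pos=[[-0.015,0.003,0.03],[-0.026,0.006,0.07],[-0.026,0.006,0.11],[-0.026,0.006,0.145],[-0.026,0.006,0.175],[-0.026,0.006,0.195],[-0.026,0.006,0.204],[-0.026,0.006,0.204]], gripper=[-1,-1,-1,-1,-1,-1,-1,-1])

```text
time: 15.53
position: [0.5306, -0.2958, 0.0432]
tool_rot: [0.708, 0.706, -0.0, -0.002]
ft_force: [0.0, 0.5, -0.4]
grip_width: 0.087
grip_force: 0.0
```

arm_command(delta_rot=[[0,0,0],[0,0,0],[0,0,0],[0,0,0],[0,0,0],[0,0,0],[0,0,0],[0,0,0],[0,0,0],[0,0,0]], delta_pos=[[-0.001,0,0],[-0.001,0,0],[-0.001,0,0],[-0.001,0,0],[-0.001,0,0],[-0.001,0,0],[-0.001,0,0],[-0.001,0,0],[-0.001,0,0],[-0.001,0,0]], gripper=[1,1,1,1,1,1,1,1,1,1], grip_force=60)

```text
time: 16.37
position: [0.5316, -0.2996, 0.0454]
tool_rot: [0.708, 0.706, -0.0, 0.0]
ft_force: [-1.6, 0.0, 5.9]
grip_width: 0.05
grip_force: 60.0
```

arm_command(delta_rot=[[0,0,0],[0,0,0],[0,0,0],[0,0,0],[0,0,0],[0,0,0],[0,0,0],[0,0,0]], delta_pos=[[0,0,-0.03],[0,0,-0.07],[0,0,-0.11],[0,0,-0.15],[0,0,-0.18],[0.02,0.002,-0.21],[0.05,0.005,-0.22],[0.08,0.008,-0.22]], gripper=[1,1,1,1,1,1,1,1])

```text
time: 17.03
position: [0.5416, -0.2204, 0.2683]
tool_rot: [0.709, 0.705, 0.001, 0.004]
ft_force: [0.3, 0.1, -1.2]
grip_width: 0.0503
grip_force: 60.0
```

arm_command(delta_rot=[[0,0,0],[0,0,0],[0,0,0],[0,0,0],[0,0,0],[0,0,0],[0,0,0],[0,0,0],[0,0,0],[0,0,0],[0,0,0]], delta_pos=[[0.03,0.004,0],[0.06,0.008,0],[0.09,0.012,0],[0.12,0.016,0],[0.15,0.02,0],[0.175,0.024,0],[0.195,0.026,0],[0.208,0.026,0],[0.21,0.026,0],[0.21,0.026,0],[0.21,0.026,0]], gripper=[1,1,1,1,1,1,1,1,1,1,1])

```text
time: 17.95
position: [0.5666, -0.0105, 0.2646]
tool_rot: [0.709, 0.706, -0.0, 0.0]
ft_force: [-0.2, -0.6, -0.7]
grip_width: 0.0501
grip_force: 60.0
```

```bash
python3 - <<'E'
from h import *
c=cam('wrist');o=status.get_obs();print(o['time'],o['position'],o['q'],R.from_quat(o['tool_rot']).as_matrix());np.save('pics/w6.npy',c,allow_pickle=True)
M=R.from_quat(o['tool_rot']).as_matrix();p=o['position']
u,v=map(int,proj(c,p+[0,0,.032]));print(u,v,proj(c,[.568,-.006,.172]))
print('rim r px',proj(c,p+[.0255,0,.032]),proj(c,p+[0,.0255,.032]),proj(c,p+[0,0.0255,-.044]))
v0=v-130;cv2.imwrite('pics/w6.png',cv2.resize(c['pixels'][v-130:v+50,u-120:u+120],(800,600),interpolation=2));print(v0,u-120)
E
```

```text
18.0 [ 0.56665421 -0.01080059  0.26471423] [-2.15823846e-01  4.01488748e-01  1.53082367e+00 -6.99129747e-04
  1.20924061e+00 -2.10611434e-01] [[ 4.96506853e-03  9.99987669e-01 -1.01253050e-04]
 [ 9.99987464e-01 -4.96513305e-03 -6.47262034e-04]
 [-6.47756787e-04 -9.80380799e-05 -9.99999785e-01]]
317 280 (np.float64(318.7978069319854), np.float64(199.16090809291197))
rim r px (np.float64(367.28469966830363), np.float64(280.5032269764069)) (np.float64(317.51427595923735), np.float64(235.3785475134377)) (np.float64(317.2973000936989), np.float64(192.20248534501428))
150 197
```

View pics/w6.png

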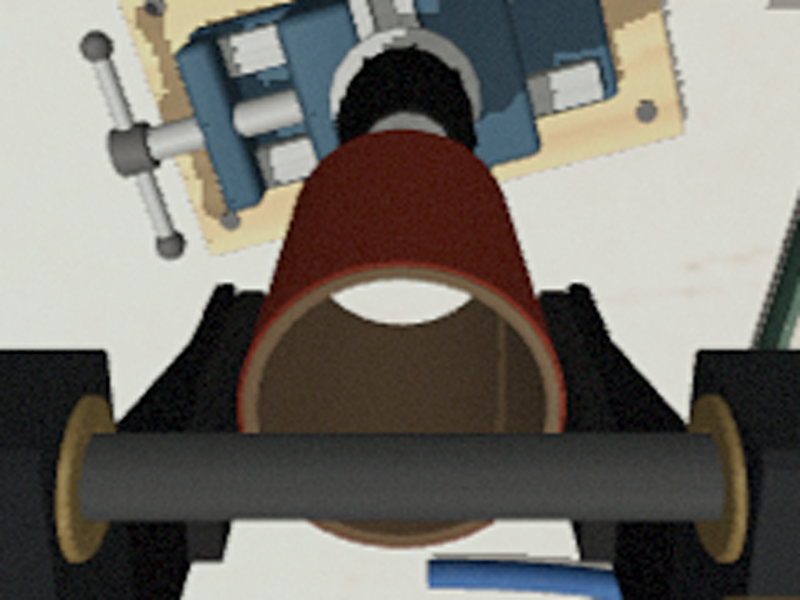

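```bash
python3 - <<'E'
from h import *
c=np.load('pics/w6.npy',allow_pickle=True).item()
zt=.2647+.0306
a=ray(c,317.8,228.9,zt);b=ray(c,317.8,314.1,zt);print(a,b,(a+b)/2)
print('lowfront edge',ray(c,318,150+130/3.333,.2647-.0454))
print('flange top edge',ray(c,197+406/3.333,150+26/3.333,.096),[ray(c,197+k/3.333,150+90/3.333,.096).round(4) for k in(330,482)])
E
```

```text
[0.56681002 0.01751547 0.2953    ] [ 0.56659453 -0.0325814   0.2953    ] [ 0.56670227 -0.00753296  0.2953    ]
lowfront edge [0.56718561 0.01674884 0.2193    ]
flange top edge [0.5685788  0.01954006 0.096     ] [array([ 0.542 , -0.0027,  0.096 ]), array([ 0.595, -0.003,  0.096])]
```

arm_command(delta_rot=[[0,0,0],[0,0,0],[0,0,0],[0,0,0],[0,0,0],[0,0,0],[0,0,0],[0,0,0]], delta_pos=[[0.002,0.001,0.01],[0.002,0.001,0.025],[0.002,0.001,0.04],[0.002,0.001,0.05],[0.002,0.001,0.058],[0.002,0.001,0.066],[0.002,0.001,0.074],[0.002,0.001,0.074]], gripper=[1,1,1,1,1,1,1,1])

```text
time: 18.67
position: [0.5668, -0.0076, 0.1892]
tool_rot: [0.709, 0.706, -0.001, -0.001]
ft_force: [-0.1, -0.4, -1.4]
grip_width: 0.0501
grip_force: 60.0
```

arm_command(delta_rot=[[0,0,7],[0,0,14],[0,0,21],[0,0,28],[0,0,35],[0,0,42]], delta_pos=[[-0.001,-0.0002,0.002],[-0.001,-0.0005,0.004],[-0.001,-0.0008,0.006],[-0.001,-0.0011,0.0075],[-0.0005,-0.0014,0.009],[-0.0005,-0.0017,0.01]], gripper=[1,1,1,1,1,1])

```text
time: 19.17
position: [0.5664, -0.008, 0.1813]
tool_rot: [0.916, 0.402, 0.0, 0.0]
ft_force: [-0.3, 0.5, -0.8]
grip_width: 0.0504
grip_force: 60.0
```

arm_command(delta_rot=[[0,0,-7],[0,0,-14],[0,0,-21],[0,0,-28],[0,0,-35],[0,0,-42],[0,0,-49],[0,0,-56],[0,0,-63],[0,0,-70],[0,0,-77],[0,0,-84]], delta_pos=[[0,0.0003,0.0004],[0,0.0006,0.001],[0.0001,0.0009,0.0016],[0.0002,0.0012,0.0022],[0.0004,0.0014,0.0028],[0.0006,0.0017,0.0034],[0.0008,0.0019,0.004],[0.001,0.0021,0.0046],[0.0013,0.0023,0.0052],[0.0016,0.0024,0.0058],[0.0019,0.0025,0.0064],[0.0022,0.0026,0.007]], gripper=[1,1,1,1,1,1,1,1,1,1,1,1])

```text
time: 20.17
position: [0.5699, -0.0084, 0.1748]
tool_rot: [0.406, 0.914, 0.0, 0.001]
ft_force: [-1.1, 0.3, 1.7]
grip_width: 0.0501
grip_force: 60.0
```

arm_command(delta_rot=[[0,0,7],[0,0,14],[0,0,21],[0,0,28],[0,0,35],[0,0,42],[0,0,49],[0,0,56],[0,0,63],[0,0,70],[0,0,77],[0,0,84]], delta_pos=[[0,-0.0003,0.0005],[0,-0.0006,0.0012],[0.0001,-0.0009,0.002],[0.0002,-0.0012,0.0028],[0.0004,-0.0014,0.0036],[0.0006,-0.0017,0.0044],[0.0008,-0.0019,0.0052],[0.001,-0.0021,0.006],[0.0013,-0.0023,0.0068],[0.0016,-0.0024,0.0076],[0.0019,-0.0025,0.0084],[0.0022,-0.0026,0.009]], gripper=[1,1,1,1,1,1,1,1,1,1,1,1])

```text
time: 21.17
position: [0.5663, -0.0084, 0.167]
tool_rot: [0.915, 0.403, 0.0, 0.001]
ft_force: [-2.8, -0.5, 7.4]
grip_width: 0.0498
grip_force: 60.0
```

arm_command(delta_rot=[[0,0,-7],[0,0,-14],[0,0,-21],[0,0,-28],[0,0,-35],[0,0,-42],[0,0,-49],[0,0,-56],[0,0,-63],[0,0,-70],[0,0,-77],[0,0,-84]], delta_pos=[[0,0.0003,0.0005],[0,0.0006,0.0012],[0.0001,0.0009,0.002],[0.0002,0.0012,0.0028],[0.0004,0.0014,0.0036],[0.0006,0.0017,0.0044],[0.0008,0.0019,0.0052],[0.001,0.0021,0.006],[0.0013,0.0023,0.0068],[0.0016,0.0024,0.0076],[0.0019,0.0025,0.0084],[0.0022,0.0026,0.009]], gripper=[1,1,1,1,1,1,1,1,1,1,1,1])

```text
time: 22.17
position: [0.5703, -0.0084, 0.1584]
tool_rot: [0.407, 0.913, 0.001, 0.001]
ft_force: [-2.2, -0.2, 8.3]
grip_width: 0.0502
grip_force: 60.0
```

```bash
python3 - <<'E'
from h import *
o=status.get_obs();print(o['position'],o['ft_force'],o['moment'])
E
```

```text
[ 0.57027725 -0.00843819  0.15836515] [-2.23602377 -0.24851383  8.26909017] [ 0.09501594  0.49478763 -0.54722443]
```

Going well. 17 mm remain.

arm_command(delta_rot=[[0,0,7],[0,0,14],[0,0,21],[0,0,28],[0,0,35],[0,0,42],[0,0,49],[0,0,56],[0,0,63],[0,0,70],[0,0,77],[0,0,84]], delta_pos=[[0,-0.0003,0.0005],[0,-0.0006,0.0012],[0.0001,-0.0009,0.002],[0.0002,-0.0012,0.0028],[0.0004,-0.0014,0.0036],[0.0006,-0.0017,0.0044],[0.0008,-0.0019,0.0052],[0.001,-0.0021,0.006],[0.0013,-0.0023,0.0068],[0.0016,-0.0024,0.0076],[0.0019,-0.0025,0.0084],[0.0022,-0.0026,0.009]], gripper=[1,1,1,1,1,1,1,1,1,1,1,1])

```text
time: 23.17
position: [0.5664, -0.0086, 0.1492]
tool_rot: [0.915, 0.404, 0.0, 0.001]
ft_force: [-3.7, 0.4, 8.3]
grip_width: 0.05
grip_force: 60.0
```

arm_command(delta_rot=[[0,0,-7],[0,0,-14],[0,0,-21],[0,0,-28],[0,0,-35],[0,0,-42],[0,0,-49],[0,0,-56],[0,0,-63],[0,0,-70],[0,0,-77],[0,0,-84]], delta_pos=[[0,0.0003,0.0004],[0,0.0006,0.001],[0.0001,0.0009,0.0016],[0.0002,0.0012,0.0022],[0.0004,0.0014,0.0028],[0.0006,0.0017,0.0034],[0.0008,0.0019,0.004],[0.001,0.0021,0.0046],[0.0013,0.0023,0.0052],[0.0016,0.0024,0.0058],[0.0019,0.0025,0.0064],[0.0022,0.0026,0.0068]], gripper=[1,1,1,1,1,1,1,1,1,1,1,1])

```text
time: 24.17
position: [0.5703, -0.0085, 0.142]
tool_rot: [0.407, 0.913, 0.001, 0.001]
ft_force: [-1.8, 0.5, 5.7]
grip_width: 0.0502
grip_force: 60.0
```

arm_command(delta_rot=[[0,0,7],[0,0,14],[0,0,21],[0,0,28],[0,0,35],[0,0,42]], delta_pos=[[0,-0.0003,0.0005],[0,-0.0006,0.001],[0.0001,-0.0009,0.0015],[0.0002,-0.0012,0.002],[0.0004,-0.0014,0.0025],[0.0006,-0.0017,0.003]], gripper=[1,1,1,1,1,1])

```text
time: 24.67
position: [0.5685, -0.0096, 0.1413]
tool_rot: [0.709, 0.705, 0.0, 0.002]
ft_force: [-6.0, 0.4, 23.8]
grip_width: 0.0502
grip_force: 60.0
```

Stopped at 0.1413 with rising force: it is home. Release and check.

arm_command(delta_rot=[[0,0,0],[0,0,0],[0,0,0],[0,0,0],[0,0,0],[0,0,0],[0,0,0],[0,0,0]], delta_pos=[[0,0,-0.001],[0,0,-0.001],[0,0,-0.001],[0,0,-0.001],[0,0,-0.001],[0,0,-0.001],[0,0,-0.001],[0,0,-0.001]], gripper=[-1,-1,-1,-1,-1,-1,-1,-1])

```text
time: 25.33
position: [0.5676, -0.0093, 0.1377]
tool_rot: [0.708, 0.706, -0.0, -0.0]
ft_force: [-0.3, 0.2, -0.7]
grip_width: 0.0861
grip_force: 0.0
```

arm_command(delta_rot=[[0,0,0],[0,0,0],[0,0,0],[0,0,0],[0,0,0],[0,0,0],[0,0,0],[0,0,0]], delta_pos=[[0,0,-0.02],[0,0,-0.05],[0,0,-0.09],[0,0,-0.13],[0,0,-0.16],[0,0,-0.18],[0,0,-0.18],[0,0,-0.18]], gripper=[-1,-1,-1,-1,-1,-1,-1,-1])

```text
time: 26.0
position: [0.5681, -0.0093, 0.319]
tool_rot: [0.708, 0.706, 0.001, 0.001]
ft_force: [-0.4, -0.2, 0.0]
grip_width: 0.0873
grip_force: 0.0
```

```bash
python3 - <<'E'
from h import *
c=cam('wrist');s=cam('scene');o=status.get_obs();print(o['time'],o['position'],o['grip_width'])
u,v=map(int,proj(c,[.568,-.006,.13]));a=cv2.resize(c['pixels'][v-60:v+60,u-60:u+60],(400,400),interpolation=2);print(u,v,proj(c,[.568,-.006,.172]))
b=cv2.resize(s['pixels'][60:240,230:380],(400,480),interpolation=2)[:400];cv2.imwrite('pics/w7.png',np.hstack([a,b]))
E
```

```text
26.1 [ 0.56660412 -0.00910492  0.31644837] 0.08727289127870427
316 176 (np.float64(316.71971705903485), np.float64(185.3393036787566))
```

View pics/w7.png

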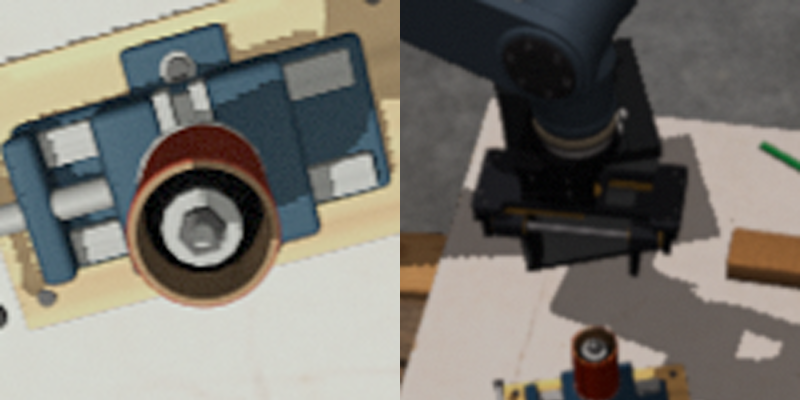

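The wrist view shows the red sleeve seated round the nut, its rim level with the nut as the worn one was, and the gripper is clear.

```bash
python3 -c "
from h import *
print(robot.hand_in())"
```

```text
the job is handed in; nothing more can be done
None
```

I handed the job in at about 26 s: the worn sleeve was twisted off and dropped through the flap, which closed. The fresh sleeve went down to the expected home height, where the force rose to 24 N, and the gripper was clear; hand-in gave no verdict, so I don't know how it was judged.

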